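# Load the last test panel and hold the rinsing rack over the basin

## Robot

A 7-joint arm with a two-finger parallel gripper is mounted at the origin on the work surface. World frame = base frame: x ahead of the robot, y to its left, z up, the work surface at z = 0. Lengths are in m, angles in rad, forces in N, time in s.
With the tool pointing down it reaches from about 0.425 to 0.875 m from the base axis. Payload 4.7 kg.
Tool frame: the origin (TCP) lies midway between the tips of the shut fingers; the grasp point (between the pads) lies 19 mm behind it (bot.grip_depth is the distance from the TCP to the grasp point, in m); z points along the fingers, y is the line along which they close (so a half turn about z gives the same grasp; the last joint's range is limited). The gripper opens to 87 mm and grips with 3 to 60 N. Pads are 19 mm wide; open, the fingers measure 117 mm over their backs; the gripper's body (75 mm by 190 mm) begins 51 mm behind the grasp point.
Start: joints at [1.145, 0.321, -0.07, 1.45, 0.023, 1.371, -0.057], TCP at [0.277, -0.588, 0.189] pointing down, gripper open.
Joint ranges: [-2.86, 2.86], [-0.3, 2.09], [-1.38, 1.24], [0.06, 2.45], [-1.56, 4.7], [0.09, 2.05], [-2.69, 2.69]. Speed limits (rad/s): [2.57, 2.57, 3.14, 3.14, 3.14, 3.14, 3.14].

## Interface

Orientations are given as a unit quaternion [w, x, y, z].
In Python, from bench import telemetry, viewer, bot gives the robot as it stands.
- The arm moves only by the shell command python3 -m jog 'ROWS' [FORCE]. ROWS is JSON, a list of rows, each a list of 7 numbers: the shift along the tool's x, y, z in units of 500 mm (1.0 is 500 mm), then the turn, a rotation vector about the tool's x, y, z in units of pi/2 rad (1.0 is pi/2 rad), then the opening, from 0 (shut) to 1 (fully open). In form: [[x, y, z, wx, wy, wz, grip], ...]. A call has 1 to 20 rows; each row is the pose to reach, as a shift and turn from the pose commanded when the call began, along the tool's axes at that moment; what a row does not reach only later rows make up. A row lasts 1/12 s, in which the tool goes at most 41.7 mm and 7.16 degrees, less where a joint would pass 70% of its speed; a pose out of reach is approached as far as the arm can. A call with a number of a shift or a turn outside -1 to 1 is refused whole. A call with a gripper value outside its range is refused whole. The fingers move at their own pace and stop on an object; FORCE is the grip in N (left out, the last holds). Time passes only in rows, so rows that repeat a pose let the fingers close. It gives the time, the measured TCP pose, the force, the opening and the grip force at its end, in the units of the state.
- telemetry.get_state(): the state, without advancing time (a new reading comes with each control period).
- viewer.get_image(name): name is "scene" or "side" or "wrist"; returns (picture, depth): 384x512x3 uint8, red, green, blue; 384x512 float32, m along the optical axis (not along the pixel's ray), 0 where there is no reading.
- viewer.get_calibration(name): a dict with "K" (3x3 intrinsics, pixels), "k1" (the pictures are not rectified: a ray, as slopes to the right and down, at radius r is drawn at 1 + k1 r^2 times it, then the intrinsics apply), "R" (3x3) and "t" (3): a world point X has camera coordinates R X + t; the wrist camera has in their place "T_tool_cam" (4x4, takes a point from camera to tool coordinates, whose origin is the TCP and whose axes are the flange's). Camera axes: x right, y down, z forward; pixel columns grow to the right and rows downward; lengths in m; the calibration is good to about 2 mm. A picture is of the moment at which its call begins: read the wrist's pose just before it. get_calibration takes no time and is no camera call.
- bot.close_job(): hands the job in; it is judged then, once.
Trained networks look in the newest picture that a camera, given by its name, has taken for a name from the list of things; names that differ only in an ending like _2 or _b are one class to them, and where a whole thing is asked for, a point or a joint stands for the part that bears it (a point fixed in the world has none). Each returns a list of dicts, best first, with "confidence" (0 to 1); they miss things now and then, are a little off and sometimes report something else, mostly with a low value. They report only what shows in the picture. A call takes as long as a camera call. They do not tell look-alikes from the thing itself.
- viewer.regions_of(camera, label): "region" (384x512 bool, what is visible of it) and "bbox" ([centre column, centre row, width, height] in pixels, round what is visible of it).
- viewer.pinpoint(camera, label): "pixel" ([row, column] in pixels: a listed point, or the origin of a listed thing).
The state is a dict: "t": time; "joints": joint angles; "qvel": joint speeds; "joint_torque": joint torques, N m; "eef_pos": TCP position; "tcp_rot": TCP orientation; "contact_force": force on the tool from outside, world axes, zero at the start; "moment": the same for the moment, N m; "width": finger opening in m; "grasp_force": force on a finger pad.
Only numpy, scipy, OpenCV 4.12 (cv2) and the standard library are available. Lean on these libraries where they do the work, as an engineer would, in place of code of your own. Each camera call takes 0.05 s, during which the arm holds its last target. There are 200 camera calls.

## Task

Take the steel test panel with the yellow grip out of its stand and slide it edgewise, fully home, into the empty slot of the rinsing rack, and let go of it. Then pick up the rack by its orange handle, carry it over the blue splash screen, and hold it still, level, centred over the rinse basin and lined up with it, its underside about 2 cm above the basin's rim and touching nothing, ready to be rinsed: finish there while still holding the rack, do not lower it or let go. Do not bump the screen or the basin with the rack, and leave the red-gripped panel, the bottles and the beaker where they stand.

Things in the scene. Friction and masses are not known exactly. Their poses are not given: they have to be found in the camera images.
- panel: the panel to load: an upright steel plate 44 (its x) x 4 (its y) x 80 mm high, with a yellow plastic grip block 24 (x) x 14 (y) mm at its top, from 70 to 110 mm above its lower edge. Mass about 0.11 kg. Origin: middle of the lower edge, z up. It stands on edge in a grey stand's slot, its lower edge 6 mm above the bench, the slot holding it up to 43 mm above the bench
- panel_grip (a point): point in the yellow grip, 92 mm above the panel's lower edge: grip here across y (14 mm wide). Axes as the panel's
- rack: the loose rinsing rack: white base 164 (x) x 50 (y) x 6 mm with two blue slotted holders in a row along x, 50 mm either side of its middle, and between them a steel post with a orange handle block. The holder at -x already holds a panel with a white grip (part of the rack, same size); the holder at +x is empty. Mass about 0.36 kg, balanced about its middle. Highest point 116 mm above its underside. Origin: middle of the underside, z up
- rack_slot (a point): middle of the floor of the rack's empty slot (6 mm above the rack's underside), where the panel's lower-edge middle belongs. Slot 52 mm along x, 7 mm across y, 30 mm deep, with a flared mouth on top (about 43 mm above the rack's underside). Axes as the rack's: the panel's plate lies along the slot's x
- rack_grip (a point): point in the rack's orange handle block (30 x 14 x 40 mm, from 76 to 116 mm above the rack's underside), 98 mm above the underside on the rack's middle: grip here across y (14 mm wide). Axes as the rack's
- basin_rim (a point): middle of the rinse basin's mouth, at the height of its rim (75 mm above the bench). The basin is fixed: cream casing 240 (x) x 130 (y) mm with a blue front, steel well 200 (x) x 90 (y) mm. The rack's long side goes along the basin's long side (x), either way round
- screen: the fixed blue splash screen standing between rack and basin: 322 mm long (its x), 10 mm thick, 132 mm high. Origin: middle of the underside
- stand_a: the grey stand that holds the yellow-gripped panel, fixed: base 76 (x) x 44 (y) mm, 43 mm high, same kind of slot. Origin: middle of the underside
- stand_b: the other grey stand, alike, fixed, with the red-gripped panel. Origin: middle of the underside
- spare: the red-gripped panel, same size as the yellow one, to be left in its stand. Origin: middle of the lower edge
- amber: amber glass bottle with a white cap, diameter 48 mm, 105 mm high, to be left alone. Origin: middle of the underside
- beaker: clear beaker, diameter 50 mm, 70 mm high, to be left alone. Origin: middle of the underside
- wash: white wash bottle with a red cap and a bent spout, diameter 60 mm, 160 mm high, to be left alone. Origin: middle of the underside
Things that resemble listed ones, but are neither listed nor needed, are in the scene too. Leave any turquoise look-alike of the rack alone. Leave any black look-alike of the panel alone.

How it is judged:
By the outcome, as a careful person would: the job done as asked, in the order asked, and still so for the second after the job is handed in, while the arm keeps its last pose, push and grip.
It also fails if it takes over 72 s, if anything falls off the work surface, if the arm or the gripper's body presses on something with over 40 N, if the wrist force passes 120 N, or if a joint passes its speed limit or range.

## Working session

There is one attempt and no reset: what is moved stays moved. The work goes in short steps, Python scripts to look and compute and a shell command to move; the robot and the scene stay as the last step left them, time stands still between calls to the robot, and variables do not carry over. Pictures are saved under pics/ and viewed, at most 10 in all, crops included, and the job is handed in when it is done.

```bash
mkdir -p pics; ls
cat > h.py <<'E'
import numpy as np, cv2
from bench import telemetry, viewer, bot
from scipy.spatial.transform import Rotation as Ro
def st(): return telemetry.get_state()
def Rq(q): return Ro.from_quat([q[1],q[2],q[3],q[0]])
def cam(name,s=None):
    c=viewer.get_calibration(name)
    K=np.array(c["K"])
    if "R" in c: R=np.array(c["R"]);t=np.array(c["t"]); return K,c["k1"],R.T,-R.T@t
    T=np.array(c["T_tool_cam"]); s=s or st(); Rt=Rq(s["tcp_rot"]).as_matrix()
    return K,c["k1"],Rt@T[:3,:3],Rt@T[:3,3]+np.array(s["eef_pos"])
def ray(C,uv):
    K,k1,R,p=C
    d=cv2.undistortPoints(np.array(uv,float).reshape(-1,1,2),K,np.array([k1,0,0,0,0.])).reshape(-1,2)
    return np.c_[d,np.ones(len(d))]
def atz(C,uv,z):
    d=ray(C,uv)@C[2].T; return C[3]+d*((z-C[3][2])/d[:,2])[:,None]
def atdepth(C,uv,dep): return C[3]+(ray(C,uv)*np.array(dep).reshape(-1,1))@C[2].T
def proj(C,X):
    K,k1,R,p=C
    c=(np.atleast_2d(X)-p)@R; a=c[:,:2]/c[:,2:]; r2=(a**2).sum(1,keepdims=True)
    a=a*(1+k1*r2); return a@K[:2,:2].T+K[:2,2]
def cloud(C,dep,mask):
    v,u=np.nonzero(mask&(dep>0)); return atdepth(C,np.c_[u,v],dep[v,u])
E
cat > a.py <<'E'
from h import *
for n in ["scene","side"]:
    C=cam(n); im,d=viewer.get_image(n); cv2.imwrite(f"pics/{n}0.png",im[:,:,::-1]); np.savez(f"pics/{n}0.npz",im=im,d=d)
    print(n,"campos",C[3].round(3))
    Z=dict(panel_grip=.098,rack_slot=.006,rack_grip=.098,basin_rim=.075,screen=0,stand_a=0,spare=.006,amber=0,beaker=0,wash=0)
    for l,z in Z.items():
        r=viewer.pinpoint(n,l)
        for q in r[:3]:
            rr,cc=q["pixel"]; print(l,round(q["confidence"],2),[round(rr),round(cc)],atz(C,[cc,rr],z)[0].round(3))
E
python3 a.py
```

```text
pics
scene campos [1.187 0.409 0.743]
panel_grip 0.59 [174, 239] [ 0.601 -0.197  0.098]
panel_grip 0.28 [179, 295] [ 0.516 -0.06   0.098]
rack_slot 0.76 [158, 197] [ 0.549 -0.457  0.006]
rack_slot 0.55 [178, 217] [ 0.579 -0.325  0.006]
rack_slot 0.2 [221, 312] [0.543 0.027 0.006]
rack_grip 0.63 [132, 187] [ 0.545 -0.495  0.098]
rack_grip 0.56 [210, 256] [ 0.684 -0.059  0.098]
basin_rim 0.84 [244, 412] [0.511 0.294 0.075]
screen 0.94 [220, 310] [0.537 0.018 0.   ]
stand_a 0.85 [213, 255] [ 0.62  -0.122  0.   ]
stand_a 0.49 [186, 293] [ 0.448 -0.112  0.   ]
spare 0.56 [251, 318] [0.625 0.104 0.006]
spare 0.5 [181, 297] [ 0.426 -0.115  0.006]
amber 0.98 [219, 340] [0.479 0.083 0.   ]
beaker 0.81 [250, 321] [0.613 0.105 0.   ]
beaker 0.51 [246, 410] [0.445 0.28  0.   ]
wash 0.68 [276, 268] [0.766 0.051 0.   ]
side campos [0.438 0.67  0.818]
panel_grip 0.73 [187, 269] [ 0.611 -0.108  0.098]
panel_grip 0.52 [168, 282] [ 0.593 -0.196  0.098]
rack_slot 0.82 [162, 298] [ 0.568 -0.352  0.006]
rack_slot 0.71 [145, 309] [ 0.547 -0.455  0.006]
rack_grip 0.94 [143, 315] [ 0.517 -0.339  0.098]
rack_grip 0.86 [118, 320] [ 0.523 -0.491  0.098]
basin_rim 0.86 [335, 267] [0.52  0.3   0.075]
screen 0.71 [252, 287] [0.531 0.026 0.   ]
screen 0.57 [183, 269] [ 0.641 -0.231  0.   ]
stand_a 0.85 [218, 330] [ 0.435 -0.124  0.   ]
stand_a 0.53 [207, 266] [ 0.624 -0.124  0.   ]
spare 0.61 [217, 333] [ 0.427 -0.126  0.006]
spare 0.61 [206, 268] [ 0.619 -0.124  0.006]
spare 0.49 [246, 201] [0.756 0.063 0.006]
amber 0.55 [274, 302] [0.48  0.085 0.   ]
amber 0.41 [330, 266] [0.533 0.252 0.   ]
beaker 0.87 [269, 247] [0.62  0.103 0.   ]
wash 0.93 [245, 202] [0.758 0.055 0.   ]
```

View pics/scene0.png

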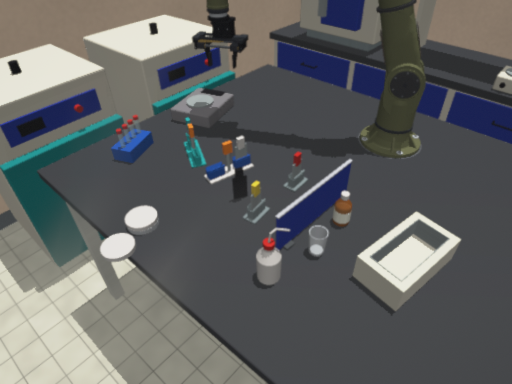

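View pics/side0.png

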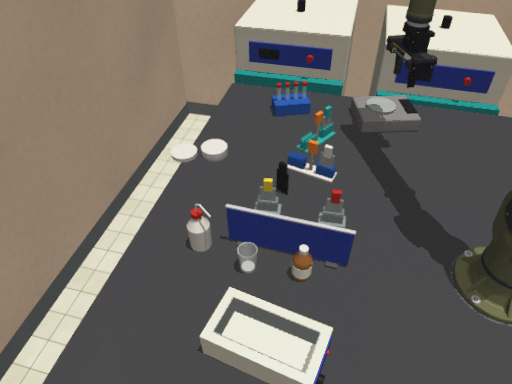

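The pictures show the yellow panel at scene (255,188) and side (268,185). The white rack is at scene (228,165) and side (312,160), with its empty holder toward +x. The black look-alike stands close to the rack at side (282,178), and the basin is at side (267,340). Next I'll refine these with depth.

```bash
cat > b.py <<'E'
from h import *
def fit(P,name):
    if len(P)<8: print(name,len(P));return
    c,s,a=cv2.minAreaRect(P[:,:2].astype(np.float32)); z=np.percentile(P[:,2],[2,50,98])
    print(name,len(P),"rect",np.round(c,4),np.round(s,4),round(a,1),"med",np.median(P,0).round(4),"z",z.round(3))
H={}
for n in ["scene","side"]:
    f=np.load(f"pics/{n}0.npz"); im,d=f["im"],f["d"]; C=cam(n)
    hsv=cv2.cvtColor(im,cv2.COLOR_RGB2HSV).astype(int); h,s,v=hsv[...,0],hsv[...,1],hsv[...,2]
    vv,uu=np.mgrid[:384,:512]; P=np.zeros((384,512,3)); P[...]=atdepth(C,np.c_[uu.ravel(),vv.ravel()],d.ravel()).reshape(384,512,3)
    X,Y,Z=P[...,0],P[...,1],P[...,2]; ok=(d>0)
    box=lambda a,b,c,e,z0,z1: ok&(X>a)&(X<b)&(Y>c)&(Y<e)&(Z>z0)&(Z<z1)
    print(n)
    fit(P[box(.55,.68,-.2,-.05,.07,.2)&(h>20)&(h<35)&(s>150)],"yellow")
    fit(P[box(.45,.6,-.42,-.25,.06,.2)&(h>5)&(h<18)&(s>150)],"orange")
    fit(P[box(.4,.65,-.42,-.25,.02,.06)&(h>105)&(h<130)&(s>150)],"blueholders")
    fit(P[box(.4,.68,-.45,-.22,.0,.02)&(v>150)&(s<60)],"base")
    fit(P[box(.4,.6,-.42,-.25,.08,.2)&(v>140)&(s<60)],"whitegrip")
    fit(P[box(.35,.75,-.15,.2,.12,.145)],"screentop")
    fit(P[box(.3,.75,.15,.5,.071,.08)],"basin")
    fit(P[box(.52,.68,-.3,-.14,.01,.2)&(v<60)],"black")
    fit(P[box(.35,.55,-.2,-.05,.07,.2)&((h<6)|(h>174))&(s>150)],"red")
    fit(P[box(.68,.85,-.05,.15,.02,.3)],"wash")
    fit(P[box(.55,.67,.06,.15,.02,.3)],"beaker")
    fit(P[box(.42,.53,.05,.13,.02,.3)],"amber")
E
python3 b.py
```

```text
scene
yellow 83 rect [ 0.6224 -0.1163] [0.0261 0.0139] 9.0 med [ 0.6254 -0.1116  0.1078] z [0.086 0.108 0.117]
orange 103 rect [ 0.528  -0.3225] [0.0171 0.0308] 83.3 med [ 0.5288 -0.3185  0.1028] z [0.082 0.103 0.117]
blueholders 286 rect [ 0.5288 -0.3231] [0.0284 0.1557] 75.8 med [ 0.5594 -0.3237  0.0357] z [0.021 0.036 0.046]
base 163 rect [ 0.5271 -0.3225] [0.0527 0.1618] 75.8 med [ 0.5362 -0.3164  0.0064] z [0.003 0.006 0.014]
whitegrip 19 rect [ 0.4792 -0.3106] [0.0156 0.0207] 76.6 med [ 0.478  -0.3098  0.116 ] z [0.114 0.116 0.118]
screentop 521 rect [0.5532 0.0294] [0.3566 0.0566] 5.8 med [0.5627 0.0271 0.1309] z [0.121 0.131 0.134]
basin 2069 rect [0.5242 0.2963] [0.132 0.245] 79.3 med [0.545  0.3014 0.0761] z [0.072 0.076 0.079]
black 333 rect [ 0.5983 -0.2021] [0.0171 0.043 ] 48.8 med [ 0.5993 -0.2013  0.0574] z [0.012 0.057 0.111]
red 69 rect [ 0.4341 -0.1127] [0.028  0.0142] 8.6 med [ 0.439  -0.1096  0.1067] z [0.086 0.107 0.117]
wash 1087 rect [0.7358 0.0489] [0.1181 0.057 ] 7.3 med [0.7725 0.0588 0.0818] z [0.023 0.082 0.154]
beaker 418 rect [0.6225 0.096 ] [0.0475 0.04
[... 721 characters left out ...]
t [0.5634 0.0275] [0.3763 0.0571] 6.3 med [0.5323 0.0259 0.1292] z [0.12  0.129 0.133]
basin 3222 rect [0.5232 0.2947] [0.133  0.2402] 79.2 med [0.5157 0.3145 0.0734] z [0.071 0.073 0.076]
black 289 rect [ 0.5935 -0.2052] [0.0149 0.0441] 63.3 med [ 0.5923 -0.2026  0.06  ] z [0.012 0.06  0.11 ]
red 109 rect [ 0.4307 -0.1135] [0.0208 0.0149] 10.3 med [ 0.43   -0.1111  0.1012] z [0.078 0.101 0.116]
wash 890 rect [0.7315 0.0504] [0.1162 0.0518] 14.3 med [0.7493 0.0613 0.0794] z [0.024 0.079 0.151]
beaker 434 rect [0.6179 0.0944] [0.0465 0.0516] 15.7 med [0.6189 0.0924 0.0506] z [0.022 0.051 0.07 ]
amber 519 rect [0.4828 0.0921] [0.0486 0.0371] 4.1 med [0.4824 0.0974 0.0664] z [0.023 0.066 0.105]
```

```bash
cat >> h.py <<'E'
def go(pos,yaw,s=None):
    """rows numbers to put TCP at pos, pointing down, tool y at yaw+90 deg (mod 180)"""
    s=s or st(); R0=Rq(s["tcp_rot"]); p=R0.inv().apply(np.array(pos)-s["eef_pos"])/.5
    best=None
    for k in (0,180):
        T=Ro.from_euler('z',yaw+k,degrees=True)*Ro.from_euler('x',180,degrees=True)
        w=(R0.inv()*T).as_rotvec()
        if best is None or np.linalg.norm(w)<np.linalg.norm(best): best=w
    print("row",p.round(4),(best/(np.pi/2)).round(4),"n",round(max(np.linalg.norm(p)*500/41.7,np.degrees(np.linalg.norm(best))/7.16),1))
def where():
    s=st(); M=Rq(s["tcp_rot"]).as_matrix()
    print("t",round(s["t"],2),"p",np.round(s["eef_pos"],4),"yaw",round(np.degrees(np.arctan2(M[1,0],M[0,0])),2),"tz",M[:,2].round(4),"F",np.round(s["contact_force"],1),"w",round(s["width"],4),"gf",round(s["grasp_force"],1),"j",np.round(s["joints"],2))
E
python3 - <<'E'
from h import *
where(); c=viewer.get_calibration("wrist"); print(np.round(c["T_tool_cam"],3),c["K"][0][0])
go([.6195,-.117,.26],11)
E
```

```text
t 1.1 p [ 0.2767 -0.5882  0.1886] yaw 25.2 tz [-1.e-04 -1.e-04 -1.e+00] F [0.5 0.  0.2] w 0.087 gf 0.0 j [ 1.15  0.32 -0.07  1.45  0.02  1.37 -0.06]
[[-0.    -0.97  -0.243  0.065]
 [ 1.    -0.     0.001 -0.   ]
 [-0.001 -0.243  0.97  -0.196]
 [ 0.     0.     0.     1.   ]] 271.3045760392233
row [ 1.0216 -0.5607 -0.143 ] [0.000e+00 1.000e-04 1.578e-01] n 14.1
```

```bash
python3 -m jog '[[0.3,-0.165,-0.14,0,0,0.05,0.6],[1.0,-0.55,-0.14,0,0,0.158,0.6],[1.0,-0.55,-0.14,0,0,0.158,0.6],[1.0,-0.55,-0.14,0,0,0.158,0.6],[1.0,-0.55,-0.14,0,0,0.158,0.6],[1.0,-0.55,-0.14,0,0,0.158,0.6],[1.0,-0.55,-0.14,0,0,0.158,0.6],[1.0,-0.55,-0.14,0,0,0.158,0.6],[1.0,-0.55,-0.14,0,0,0.158,0.6],[1.0,-0.55,-0.14,0,0,0.158,0.6],[1.0,-0.55,-0.14,0,0,0.158,0.6],[1.0,-0.55,-0.14,0,0,0.158,0.6],[1.0,-0.55,-0.14,0,0,0.158,0.6],[1.0,-0.55,-0.14,0,0,0.158,0.6],[1.0,-0.55,-0.14,0,0,0.158,0.6],[1.0,-0.55,-0.14,0,0,0.158,0.6],[1.0,-0.55,-0.14,0,0,0.158,0.6]]'
cat > w.py <<'E'
from h import *; import sys
k=sys.argv[1]; s=st(); where(); C=cam("wrist",s); im,d=viewer.get_image("wrist"); cv2.imwrite(f"pics/w{k}.png",im[:,:,::-1])
np.savez(f"pics/w{k}.npz",im=im,d=d)
hsv=cv2.cvtColor(im,cv2.COLOR_RGB2HSV).astype(int); h,S,v=hsv[...,0],hsv[...,1],hsv[...,2]
vv,uu=np.mgrid[:384,:512]; P=atdepth(C,np.c_[uu.ravel(),vv.ravel()],d.ravel()).reshape(384,512,3); Z=P[...,2]; ok=d>0
def fit(m,name):
    m=cv2.morphologyEx((m&ok).astype(np.uint8),cv2.MORPH_OPEN,np.ones((3,3))); nl,L,stt,_=cv2.connectedComponentsWithStats(m)
    for i in range(1,nl):
        if stt[i,4]<60: continue
        Q=P[L==i]; c,sz,a=cv2.minAreaRect(Q[:,:2].astype(np.float32)); 
        a=a if sz[0]>sz[1] else a-90
        px=np.c_[np.nonzero(L==i)].mean(0).round()
        print(name,stt[i,4],"px",px,"c",np.round(c,4),"sz",np.round(sorted(sz),4),"yaw",round(a,1),"z",np.percentile(Q[:,2],[2,50,98]).round(3))
fit((h>20)&(h<35)&(S>140)&(Z>.05),"yellow"); fit((h>20)&(h<35)&(S>140)&(Z>.112),"yellowtop")
fit((h>5)&(h<18)&(S>140)&(Z>.112),"orangetop")
fit((h>105)&(h<130)&(S>140)&(Z>.037),"blue")
fit((v>140)&(S<60)&(Z>-.01)&(Z<.012),"whitebase"); fit((v>140)&(S<60)&(Z>.112),"whitetop")
E
python3 w.py 1
```

```text
t: 2.52
eef_pos: [0.6118, -0.1272, 0.2583]
tcp_rot: [0.0, 0.995, 0.096, -0.0]
contact_force: [-0.6, 0.3, -1.3]
width: 0.052
grasp_force: 0.0
t 2.52 p [ 0.6118 -0.1272  0.2583] yaw 10.97 tz [-8.e-04 -9.e-04 -1.e+00] F [-0.6  0.3 -1.3] w 0.052 gf 0.0 j [ 0.49  0.27 -0.4   1.4   0.11  1.5  -1.29]
blue 60 px [206. 392.] c [ 0.6205 -0.2576] sz [0.0136 0.2022] yaw 72.6 z [0.037 0.042 0.368]
whitebase 77572 px [105. 274.] c [ 0.6747 -0.1379] sz [0.3632 0.8439] yaw -79.0 z [-0.002 -0.     0.002]
whitebase 81 px [133. 113.] c [0.6174 0.109 ] sz [0.0072 0.0221] yaw 17.4 z [0.001 0.005 0.012]
whitebase 619 px [155. 253.] c [ 0.6179 -0.1191] sz [0.0461 0.0784] yaw 5.6 z [-0.001  0.005  0.007]
whitebase 98 px [268. 221.] c [ 0.4106 -0.0989] sz [0.0093 0.0439] yaw 2.0 z [-0.002  0.005  0.007]
whitebase 123 px [269. 241.] c [ 0.4146 -0.1352] sz [0.0098 0.0503] yaw 2.7 z [-0.     0.005  0.007]
whitebase 1191 px [270. 278.] c [ 0.425  -0.2041] sz [0.0457 0.1091] yaw -78.7 z [-0.002 -0.     0.001]
whitetop 402 px [21. 98.] c [0.7397 0.0609] sz [0.0069 0.0542] yaw -23.9 z [0.128 0.152 0.159]
whitetop 1393 px [146. 135.] c [0.6279 0.0121] sz [0.1091 0.1467] yaw -45.8 z [0.122 0.131 0.132]
whitetop 118 px [247. 479.] c [ 0.6535 -0.187 ] sz [0.0034 0.0059] yaw -87.1 z [0.378 0.379 0.381]
whitetop 1557 px [249. 260.] c [ 0.6398 -0.1213] sz [0.0039 0.0602] yaw -78.6 z [0.378 0.379 0.381]
```

View pics/w1.png

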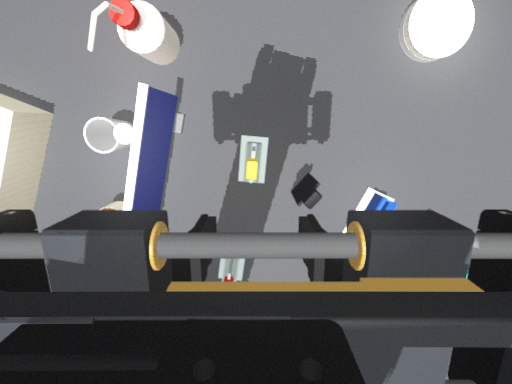

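The wrist view shows the yellow grip at about px (252,170), the red one at (228,280), the black one at (308,188), and the rack's empty blue holder at (375,205). My yellow mask missed the grip, so I'll check it.

Run:
```python
from h import *
f=np.load("pics/w1.npz"); im,d=f["im"],f["d"]; C=cam("wrist")
hsv=cv2.cvtColor(im,cv2.COLOR_RGB2HSV).astype(int)
for p in [(160,250),(165,252),(175,252),(180,252)]: print(im[p],hsv[p],d[p],atdepth(C,[p[1],p[0]],d[p]).round(3))
m=(hsv[...,0]>20)&(hsv[...,0]<35)&(hsv[...,1]>140); m[:150]=0;m[195:]=0
v,u=np.nonzero(m); P=atdepth(C,np.c_[u,v],d[v,u]); print(len(P),np.percentile(P,[3,50,97],axis=0).round(4))
for z in (.105,.112):
  Q=P[P[:,2]>z]; print(len(Q)); 
  if len(Q)>5: print(cv2.minAreaRect(Q[:,:2].astype(np.float32)))
```

```text
[203 175  68] [ 24 170 203] 0.34095457 [[ 0.63  -0.116  0.114]]
[255 254 133] [ 30 122 255] 0.34155253 [[ 0.625 -0.12   0.114]]
[255 253 131] [ 30 124 255] 0.34270877 [[ 0.613 -0.122  0.116]]
[232 233 211] [ 31  24 233] 0.37556672 [[ 0.6   -0.124  0.086]]
31 [[ 0.6271 -0.1236  0.0935]
 [ 0.6304 -0.1183  0.1113]
 [ 0.6312 -0.1135  0.116 ]]
20
((0.6205744743347168, -0.11921647936105728), (0.020754791796207428, 0.01026961300522089), 3.390779733657837)
15
((0.6204610466957092, -0.1192231997847557), (0.020527606830000877, 0.01026961300522089), 3.390779972076416)
```

```bash
sed -i 's/(S>140)&(Z>.05),"yellow")/(S>80)\&(Z>.05),"yellow")/; s/(S>140)&(Z>.112),"yellowtop")/(S>80)\&(Z>.111)\&(Z<.13),"yellowtop")/; s/(h>5)&(h<18)&(S>140)&(Z>.112)/(h>3)\&(h<20)\&(S>80)\&(Z>.111)\&(Z<.13)/; s/(S>140)&(Z>.037)/(S>80)\&(Z>.035)\&(Z<.06)/' w.py
python3 - <<'E'
from h import *
f=np.load("pics/w1.npz"); im,d=f["im"],f["d"]; C=cam("wrist")
hsv=cv2.cvtColor(im,cv2.COLOR_RGB2HSV).astype(int)
m=(hsv[...,0]>20)&(hsv[...,0]<36)&(hsv[...,1]>80); m[:140]=0;m[195:]=0;m[:,:220]=0;m[:,280:]=0
v,u=np.nonzero(m); P=atdepth(C,np.c_[u,v],d[v,u]); Q=P[(P[:,2]>.111)&(P[:,2]<.122)]; print(len(P),len(Q),cv2.minAreaRect(Q[:,:2].astype(np.float32)))
m=(d>0); v,u=np.nonzero(m); P=atdepth(C,np.c_[u,v],d[v,u])
Q=P[(abs(P[:,2]-.043)<.006)&(abs(P[:,0]-.62)<.06)&(abs(P[:,1]+.118)<.04)]; print(len(Q)); c=cv2.minAreaRect(Q[:,:2].astype(np.float32)); print(c)
Q=P[(abs(P[:,2]-.006)<.004)&(abs(P[:,0]-.62)<.06)&(abs(P[:,1]+.118)<.04)]; print(len(Q)); c=cv2.minAreaRect(Q[:,:2].astype(np.float32)); print(c)
go([.6195,-.1180,.13],7.5); where()
E
```

```text
244 207 ((0.6189669966697693, -0.11999299377202988), (0.023680908605456352, 0.013832882046699524), 4.556515216827393)
286
((0.6189497709274292, -0.12022645771503448), (0.05795319005846977, 0.024622688069939613), 5.892356872558594)
604
((0.628076434135437, -0.12025312334299088), (0.0969836562871933, 0.04897824302315712), 1.4755427837371826)
row [ 0.0199 -0.0172  0.2565] [0.0006 0.0006 0.0374] n 3.1
t 2.57 p [ 0.6114 -0.1282  0.2583] yaw 10.86 tz [-8.0e-04 -1.1e-03 -1.0e+00] F [-0.3 -1.5 -0.5] w 0.0518 gf 0.0 j [ 0.49  0.27 -0.4   1.4   0.11  1.5  -1.29]
```

```bash
python3 -m jog '[[0.018,-0.016,0.05,0,0,0.06,0.55],[0.018,-0.016,0.11,0,0,0.06,0.55],[0.018,-0.016,0.17,0,0,0.06,0.55],[0.018,-0.016,0.21,0,0,0.06,0.55],[0.018,-0.016,0.21,0,0,0.06,0.55],[0.018,-0.016,0.21,0,0,0.06,0.55]]'
python3 - <<'E'
from h import *
where(); go([.619,-.1193,.079],5.5)
E
```

```text
t: 3.07
eef_pos: [0.6181, -0.1188, 0.1529]
tcp_rot: [0.0, 0.999, 0.047, -0.001]
contact_force: [0.1, -0.2, 1.1]
width: 0.0479
grasp_force: 0.0
t 3.07 p [ 0.6181 -0.1188  0.1529] yaw 5.42 tz [-2.3e-03 -3.0e-04 -1.0e+00] F [ 0.1 -0.2  1.1] w 0.0479 gf 0.0 j [ 0.46  0.32 -0.39  1.54  0.13  1.3  -1.42]
row [0.0021 0.0011 0.1477] [ 0.0001  0.0015 -0.0009] n 1.8
```

```bash
python3 -m jog '[[0.002,0.001,0.05,0,0,0,0.55],[0.002,0.001,0.1,0,0,0,0.55],[0.002,0.001,0.13,0,0,0,0.55],[0.002,0.001,0.148,0,0,0,0.55],[0.002,0.001,0.148,0,0,0,0.55],[0.002,0.001,0.148,0,0,0,0.0],[0.002,0.001,0.148,0,0,0,0.0],[0.002,0.001,0.148,0,0,0,0.0],[0.002,0.001,0.148,0,0,0,0.0],[0.002,0.001,0.148,0,0,0,0.0],[0.002,0.001,0.148,0,0,0,0.0],[0.002,0.001,0.148,0,0,0,0.0],[0.002,0.001,0.148,0,0,0,0.0]]' 20
python3 - <<'E'
from h import *
where()
E
```

```text
t: 4.15
eef_pos: [0.6207, -0.1173, 0.0799]
tcp_rot: [0.0, 0.999, 0.049, 0.0]
contact_force: [-1.1, 0.4, 1.4]
width: 0.0132
grasp_force: 20.0
t 4.15 p [ 0.6207 -0.1173  0.0799] yaw 5.58 tz [ 5.e-04 -2.e-04 -1.e+00] F [-1.1  0.4  1.4] w 0.0132 gf 20.0 j [ 0.46  0.38 -0.39  1.62  0.15  1.17 -1.44]
```

```bash
python3 -m jog '[[0,0,-0.03,0,0,0,0],[0,0,-0.06,0,0,0,0],[0,0,-0.09,0,0,0,0],[0,0,-0.12,0,0,0,0],[0,0,-0.16,0,0,0,0],[0,0,-0.22,0,0,0,0],[0,0,-0.28,0,0,0,0],[0,0,-0.32,0,0,0,0],[0,0,-0.32,0,0,0,0],[0,0,-0.32,0,0,0,0]]'
python3 - <<'E'
from h import *
where(); go([.59,-.31,.24],-14.5)
E
```

```text
t: 4.98
eef_pos: [0.6209, -0.1173, 0.2403]
tcp_rot: [0.0, 0.999, 0.049, 0.001]
contact_force: [-0.1, 0.6, -2.4]
width: 0.0128
grasp_force: 20.0
t 4.98 p [ 0.6209 -0.1173  0.2403] yaw 5.59 tz [ 1.8e-03 -5.0e-04 -1.0e+00] F [-0.1  0.6 -2.4] w 0.0128 gf 20.0 j [ 0.46  0.29 -0.4   1.41  0.11  1.46 -1.41]
row [-0.099   0.3776  0.0006] [ 2.000e-04 -1.200e-03  2.232e-01] n 4.7
```

Run:
```python
from h import *
go([.47,-.31,.25],-14.5)
```

```text
row [-0.3379  0.3543 -0.0198] [ 2.000e-04 -1.200e-03  2.232e-01] n 5.9
```

```bash
python3 -m jog '[[-0.05,0.05,-0.02,0,0,0.04,0],[-0.12,0.12,-0.02,0,0,0.1,0],[-0.18,0.19,-0.02,0,0,0.16,0],[-0.24,0.25,-0.02,0,0,0.223,0],[-0.29,0.31,-0.02,0,0,0.223,0],[-0.32,0.335,-0.02,0,0,0.223,0],[-0.338,0.354,-0.02,0,0,0.223,0],[-0.338,0.354,-0.02,0,0,0.223,0],[-0.338,0.354,-0.02,0,0,0.223,0],[-0.338,0.354,-0.02,0,0,0.223,0],[-0.338,0.354,-0.02,0,0,0.223,0]]'; python3 w.py 2
```

```text
t: 5.9
eef_pos: [0.4708, -0.3075, 0.2489]
tcp_rot: [-0.001, 0.992, -0.124, -0.0]
contact_force: [0.7, -0.1, -1.8]
width: 0.0134
grasp_force: 20.0
t 5.9 p [ 0.4708 -0.3075  0.2489] yaw -14.27 tz [-2.0e-04  1.3e-03 -1.0e+00] F [ 0.7 -0.1 -1.8] w 0.0134 gf 20.0 j [ 0.73  0.12 -0.22  1.57  0.03  1.45 -1.31]
yellow 252 px [ 89. 406.] c [ 0.5294 -0.4959] sz [0.013  0.0294] yaw 59.5 z [0.114 0.116 0.117]
yellow 233 px [131. 259.] c [ 0.5246 -0.3247] sz [0.0108 0.0266] yaw -14.3 z [0.114 0.116 0.117]
yellow 681 px [217. 257.] c [ 0.486  -0.3115] sz [0.0139 0.0335] yaw -11.0 z [0.251 0.284 0.365]
yellow 72 px [248. 295.] c [ 0.4971 -0.3259] sz [0.0008 0.0069] yaw -14.7 z [0.371 0.373 0.374]
yellowtop 252 px [ 89. 406.] c [ 0.5294 -0.4959] sz [0.013  0.0294] yaw 59.5 z [0.114 0.116 0.117]
yellowtop 233 px [131. 259.] c [ 0.5246 -0.3247] sz [0.0108 0.0266] yaw -14.3 z [0.114 0.116 0.117]
blue 265 px [ 10. 499.] c [ 0.5953 -0.6638] sz [0.0042 0.0343] yaw 25.4 z [0.036 0.043 0.05 ]
blue 241 px [ 93. 254.] c [ 0.5743 -0.3299] sz [0.0083 0.0565] yaw -14.6 z [0.037 0.042 0.046]
blue 252 px [ 94. 265
[... 755 characters left out ...]
itebase 518 px [270. 257.] c [ 0.2846 -0.2607] sz [0.0439 0.0442] yaw 75.4 z [-0.003 -0.001  0.001]
whitebase 2126 px [274. 433.] c [ 0.1966 -0.5673] sz [0.0648 0.1267] yaw 76.1 z [-0.002  0.     0.002]
whitebase 2002 px [363. 417.] c [ 0.0066 -0.5183] sz [0.0786 0.1278] yaw 76.6 z [-0.002 -0.     0.001]
whitetop 315 px [180. 259.] c [ 0.4774 -0.3135] sz [0.0124 0.0256] yaw -14.4 z [0.114 0.187 0.255]
whitetop 1412 px [248.  57.] c [ 0.5138 -0.2571] sz [0.0055 0.0352] yaw 74.9 z [0.368 0.37  0.371]
whitetop 1753 px [246. 451.] c [ 0.4847 -0.3707] sz [0.0069 0.0379] yaw 70.7 z [0.368 0.37  0.371]
whitetop 952 px [248. 257.] c [ 0.4988 -0.3152] sz [0.0052 0.021 ] yaw 76.0 z [0.369 0.37  0.371]
```

View pics/w2.png

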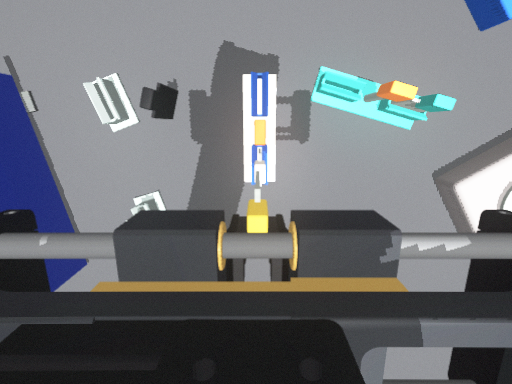

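The empty slot's floor strip is at px (259,96), the handle at (259,131) and the held yellow grip at (257,217), all nearly collinear. I'll check the held panel's offset in the tool frame.

Run:
```python
from h import *
f=np.load("pics/w2.npz"); im,d=f["im"],f["d"]; T=np.array(viewer.get_calibration("wrist")["T_tool_cam"]); K,k1,_,_=cam("wrist")
C=(K,k1,T[:3,:3],T[:3,3])
hsv=cv2.cvtColor(im,cv2.COLOR_RGB2HSV).astype(int); h,S,v=hsv[...,0],hsv[...,1],hsv[...,2]
V,U=np.nonzero((d>0)); P=atdepth(C,np.c_[U,V],d[V,U]); hh,ss=h[V,U],S[V,U]
# tool frame: z+ down. panel lower edge at z=-0.019+0.092=0.073
sel=(abs(P[:,1])<.025)&(abs(P[:,0])<.05)
y=sel&(hh>20)&(hh<36)&(ss>80)&(P[:,2]>-.06)&(P[:,2]<.01)
for z0 in np.arange(-.045,.01,.01):
    q=P[y&(abs(P[:,2]-z0)<.005)]; 
    if len(q)>5: print("grip z",z0.round(3),len(q),"x",np.percentile(q[:,0],[3,97]).round(4),"y",np.percentile(q[:,1],[3,50,97]).round(4))
for z0 in np.arange(.0,.08,.01):
    q=P[sel&(abs(P[:,2]-z0)<.005)&(ss<90)]
    if len(q)>2: print("plate z",z0.round(3),len(q),"x",np.percentile(q[:,0],[3,97]).round(4),"y",np.percentile(q[:,1],[3,50,97]).round(4))
print("slot in tool",);s=st();print(Rq(s["tcp_rot"]).inv().apply(np.array([.573,-.3373,.006])-s["eef_pos"]).round(4))
go([.573,-.3373,.13],-14.3); go([.573,-.3373,.079],-14.3); where()
```

```text
grip z -0.045 8 x [0.006  0.0091] y [-0.0062 -0.006  -0.0059]
grip z -0.035 424 x [-0.0004  0.0104] y [-0.0059  0.0004  0.0072]
grip z -0.025 92 x [0.0095 0.0106] y [-0.0056  0.0007  0.0069]
grip z -0.015 80 x [0.0092 0.0106] y [-0.0056  0.0008  0.0071]
grip z -0.005 48 x [0.0097 0.0105] y [-0.0054  0.0015  0.007 ]
grip z 0.005 7 x [0.0095 0.0105] y [-0.0053 -0.0026  0.0056]
plate z 0.0 39 x [0.0096 0.0204] y [-0.0018  0.0012  0.0071]
plate z 0.01 12 x [0.02   0.0205] y [-0.0003  0.0012  0.0028]
plate z 0.02 15 x [0.0201 0.0204] y [-0.0004  0.0013  0.0029]
plate z 0.03 10 x [0.0203 0.0205] y [-0.0004  0.0013  0.003 ]
plate z 0.04 10 x [0.0203 0.0206] y [-0.0004  0.0014  0.0031]
plate z 0.05 9 x [0.0202 0.0206] y [-0.0004  0.0014  0.003 ]
plate z 0.06 7 x [0.0203 0.0205] y [-0.0004  0.0005  0.0024]
plate z 0.07 8 x [0.0202 0.0206] y [-0.0005  0.001   0.0025]
slot in tool
[0.1065 0.0036 0.2431]
row [0.2129 0.007  0.2381] [-0.0006  0.0002  0.0003] n 3.8
row [0.2129 0.0071 0.3401] [-0.0006  0.0002  0.0003] n 4.8
t 5.95 p [ 0.4707 -0.3078  0.2491] yaw -14.28 tz [-2.e-04  9.e-04 -1.e+00] F [ 0.6  0.1 -0.6] w 0.0133 gf 20.0 j [ 0.73  0.12 -0.22  1.57  0.03  1.45 -1.31]
```

```bash
python3 -m jog '[[0.07,0.002,0,0,0,0,0],[0.14,0.004,0,0,0,0,0],[0.19,0.005,0,0,0,0,0],[0.216,0.0055,0,0,0,0,0],[0.216,0.0055,0,0,0,0,0],[0.216,0.0055,0.06,0,0,0,0],[0.216,0.0055,0.12,0,0,0,0],[0.216,0.0055,0.18,0,0,0,0],[0.216,0.0055,0.225,0,0,0,0],[0.216,0.0055,0.225,0,0,0,0],[0.216,0.0055,0.225,0,0,0,0]]'
cat > x.py <<'E'
from h import *; import sys
k=sys.argv[1]; where()
f=viewer.get_image("wrist"); im,d=f; cv2.imwrite(f"pics/w{k}.png",im[:,:,::-1]); T=np.array(viewer.get_calibration("wrist")["T_tool_cam"]); K,k1,_,_=cam("wrist"); C=(K,k1,T[:3,:3],T[:3,3])
hsv=cv2.cvtColor(im,cv2.COLOR_RGB2HSV).astype(int); h,S,v=hsv[...,0],hsv[...,1],hsv[...,2]
V,U=np.nonzero(d>0); P=atdepth(C,np.c_[U,V],d[V,U]); hh,ss=h[V,U],S[V,U]
for z0 in np.arange(0,.08,.01):
    q=P[(abs(P[:,1])<.012)&(P[:,0]>.015)&(P[:,0]<.03)&(abs(P[:,2]-z0)<.005)&(ss<90)]
    if len(q)>2: print("plate z",z0.round(3),len(q),"x",np.percentile(q[:,0],[3,97]).round(4),"y",np.percentile(q[:,1],[3,50,97]).round(4))
b=(hh>105)&(hh<130)&(ss>80)&(abs(P[:,1])<.04)&(abs(P[:,0])<.06); q=P[b]
print("blue",len(q),"z",np.percentile(q[:,2],[2,50,98]).round(4))
for x0 in (.015,.02,.025,.03,.035):
    for sgn in (-1,1):
        w=q[(abs(q[:,0]-x0)<.0025)&(sgn*(q[:,1]-.001)>0)&(q[:,2]<np.percentile(q[:,2],2)+.004)]
        if len(w)>2: print("x",x0,"side",sgn,len(w),"y",np.percentile(w[:,1],[3,50,97]).round(4))
print("blue x max",np.percentile(q[:,0],99).round(4))
E
python3 x.py 3
```

```text
t: 6.87
eef_pos: [0.5723, -0.3385, 0.1362]
tcp_rot: [-0.001, 0.992, -0.126, -0.001]
contact_force: [-0.5, -1.1, -0.1]
width: 0.0131
grasp_force: 20.0
t 6.87 p [ 0.5723 -0.3385  0.1362] yaw -14.44 tz [-0.0025  0.0014 -1.    ] F [-0.5 -1.1 -0.1] w 0.0131 gf 20.0 j [ 0.67  0.39 -0.23  1.47  0.09  1.29 -1.39]
plate z 0.0 24 x [0.0164 0.0205] y [-0.001   0.0004  0.0026]
plate z 0.01 11 x [0.0201 0.0206] y [-0.0008  0.0005  0.002 ]
plate z 0.02 10 x [0.0201 0.0205] y [-0.0003  0.0009  0.0021]
plate z 0.03 8 x [0.0202 0.0205] y [-0.0004  0.0009  0.0022]
plate z 0.04 8 x [0.02   0.0205] y [-0.0004  0.0009  0.0023]
plate z 0.05 8 x [0.0202 0.0205] y [-0.0004  0.001   0.0023]
plate z 0.06 8 x [0.0202 0.0205] y [-0.0004  0.001   0.0024]
plate z 0.07 7 x [0.0203 0.0204] y [-0.0005  0.0005  0.0023]
blue 607 z [0.0014 0.0947 0.1159]
x 0.02 side 1 4 y [0.0026 0.0027 0.0027]
x 0.025 side 1 3 y [0.002  0.0022 0.0025]
blue x max 0.0296
```

View pics/w3.png

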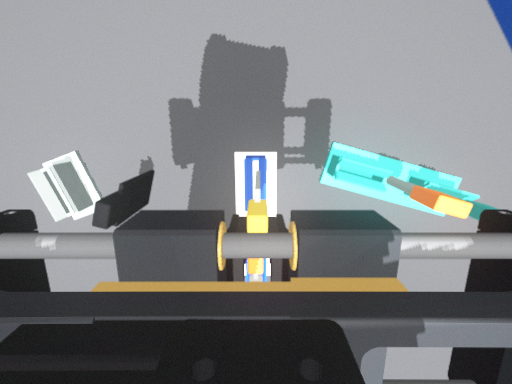

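The held plate hangs at px (258,183), between the blue walls of the empty holder at columns 246 to 266. I'll measure the slot against the plate.

```bash
cat > y.py <<'E'
from h import *; import sys
im=cv2.imread(f"pics/{sys.argv[1]}.png")
f=viewer.get_image("wrist"); im,d=f; T=np.array(viewer.get_calibration("wrist")["T_tool_cam"]); K,k1,_,_=cam("wrist"); C=(K,k1,T[:3,:3],T[:3,3])
hsv=cv2.cvtColor(im,cv2.COLOR_RGB2HSV).astype(int); h,S=hsv[...,0],hsv[...,1]
V,U=np.nonzero(d>0); P=atdepth(C,np.c_[U,V],d[V,U]); b=(h[V,U]>100)&(h[V,U]<135)&(S[V,U]>80)&(abs(P[:,1])<.03)&(P[:,0]>-.03)&(P[:,0]<.04)&(P[:,2]>.08); q=P[b]
print(np.histogram(q[:,2],bins=np.arange(.08,.14,.004)))
top=q[q[:,2]<.104]; print("top",len(top),"x",np.percentile(top[:,0],[1,99]).round(4))
for sgn in (-1,1):
    w=top[sgn*(top[:,1]-.001)>0]; print(sgn,len(w),np.percentile(w[:,1],[2,10,50,90,98]).round(4))
    for x0 in (.018,.022,.026): 
        u=w[abs(w[:,0]-x0)<.002]; print("  x",x0,len(u), np.percentile(u[:,1],[2,50,98]).round(4) if len(u) else "")
wm=(S[V,U]<60)&(abs(P[:,1])<.03)&(P[:,0]>.0)&(P[:,0]<.06)&(abs(P[:,2]-.130)<.004); w=P[wm]; print("base",len(w),np.percentile(w[:,0],[1,99]).round(4),np.percentile(w[:,1],[1,50,99]).round(4))
where()
E
python3 y.py w3
```

```text
(array([  0,   0,   0, 268, 201,  89,  14,   0,  19,   0,  10,   8,   0,
         0,   0]), array([0.08 , 0.084, 0.088, 0.092, 0.096, 0.1  , 0.104, 0.108, 0.112,
       0.116, 0.12 , 0.124, 0.128, 0.132, 0.136, 0.14 ]))
top 558 x [-0.0264  0.0277]
-1 343 [-0.0136 -0.0128 -0.0095 -0.0061 -0.0026]
  x 0.018 30 [-0.0135 -0.0097 -0.0061]
  x 0.022 29 [-0.0135 -0.0102 -0.006 ]
  x 0.026 42 [-0.0134 -0.0081  0.0006]
1 215 [0.0017 0.0038 0.0061 0.0091 0.0093]
  x 0.018 26 [0.0022 0.006  0.0092]
  x 0.022 30 [0.0017 0.0049 0.0092]
  x 0.026 31 [0.0017 0.006  0.0091]
base 561 [0.0006 0.0301] [-0.0264 -0.0019  0.0227]
t 6.97 p [ 0.5745 -0.3397  0.1395] yaw -14.46 tz [ 0.0029 -0.0016 -1.    ] F [ 1.  -0.3  0.3] w 0.0129 gf 20.0 j [ 0.67  0.39 -0.23  1.47  0.09  1.29 -1.39]
```

```bash
python3 -m jog '[[0,-0.006,0,0,0,0,0],[0,-0.006,0,0,0,0,0],[0,-0.006,0.02,0,0,0,0],[0,-0.006,0.035,0,0,0,0],[0,-0.006,0.05,0,0,0,0],[0,-0.006,0.05,0,0,0,0]]'; python3 x.py 4; python3 y.py w4
```

```text
t: 7.47
eef_pos: [0.5724, -0.336, 0.1092]
tcp_rot: [-0.001, 0.992, -0.126, -0.002]
contact_force: [-1.2, 0.4, -1.9]
width: 0.0128
grasp_force: 20.0
t 7.47 p [ 0.5724 -0.336   0.1092] yaw -14.49 tz [-0.0038  0.002  -1.    ] F [-1.2  0.4 -1.9] w 0.0128 gf 20.0 j [ 0.67  0.41 -0.23  1.5   0.1   1.25 -1.4 ]
plate z 0.0 26 x [0.0157 0.0203] y [-0.001   0.0012  0.0027]
plate z 0.01 12 x [0.02   0.0204] y [-0.0008  0.0012  0.0028]
plate z 0.02 15 x [0.02   0.0203] y [-0.0004  0.0013  0.0029]
plate z 0.03 10 x [0.0199 0.0203] y [-0.0004  0.0013  0.003 ]
plate z 0.04 10 x [0.0199 0.0204] y [-0.0004  0.0014  0.0032]
plate z 0.05 9 x [0.0201 0.0203] y [-0.0004  0.0014  0.003 ]
plate z 0.06 9 x [0.02   0.0278] y [-0.0111  0.0005  0.0022]
plate z 0.07 22 x [0.0161 0.0266] y [-0.0112 -0.0025  0.0019]
blue 742 z [-0.0026  0.0682  0.0925]
blue x max 0.0301
(array([21,  1, 19,  0,  0,  0,  0,  0,  0,  0,  0,  0,  0,  0,  0]), array([0.08 , 0.084, 0.088, 0.092, 0.096, 0.1  , 0.104, 0.108, 0.112,
       0.116, 0.12 , 0.124, 0.128, 0.132, 0.136, 0.14 ]))
top 41 x [0.0292 0.0297]
-1 22 [-0.0099 -0.0089 -
[... 469 characters left out ...]
                                                         ~~~~~~~~~~~~~^^^^^^^^^^^^^^^
    return _quantile_unchecked(
        a, q, axis, out, overwrite_input, method, keepdims, weights)
    return _ureduce(a,
                    func=_quantile_ureduce_func,
    ...<5 lines>...
                    overwrite_input=overwrite_input,
                    method=method)
    r = func(a, **kwargs)
    result = _quantile(arr,
                       quantiles=q,
    ...<2 lines>...
                       out=out,
                       weights=wgt)
    slices_having_nans = np.isnan(arr[-1, ...])
                                  ~~~^^^^^^^^^
IndexError: index -1 is out of bounds for axis 0 with size 0
```

```bash
python3 -m jog '[[0,-0.001,0.01,0,0,0,0],[0,-0.001,0.02,0,0,0,0],[0,-0.001,0.03,0,0,0,0],[0,-0.001,0.03,0,0,0,0]]'; python3 -m jog '[[0,0,0.01,0,0,0,0],[0,0,0.018,0,0,0,0],[0,0,0.026,0,0,0,0],[0,0,0.026,0,0,0,0]]'
```

```text
t: 7.9
eef_pos: [0.5733, -0.3358, 0.0955]
tcp_rot: [-0.0, 0.992, -0.126, -0.001]
contact_force: [-0.0, 0.6, -1.4]
width: 0.0128
grasp_force: 20.0
t: 8.23
eef_pos: [0.5735, -0.3359, 0.0828]
tcp_rot: [-0.0, 0.992, -0.126, -0.001]
contact_force: [0.1, 0.1, -0.7]
width: 0.0134
grasp_force: 20.0
```

```bash
python3 -m jog '[[0,0,0.004,0,0,0,0],[0,0,0.008,0,0,0,0],[0,0,0.008,0,0,0,0],[0,0,0.008,0,0,0,0]]'; python3 -m jog '[[0,0,0.003,0,0,0,0],[0,0,0.003,0,0,0,0],[0,0,0.003,0,0,0,0]]'; python3 x.py 5
```

```text
t: 8.57
eef_pos: [0.5742, -0.3363, 0.0802]
tcp_rot: [0.0, 0.992, -0.126, 0.0]
contact_force: [1.0, -0.3, -1.7]
width: 0.0131
grasp_force: 20.0
t: 8.82
eef_pos: [0.5748, -0.3366, 0.0799]
tcp_rot: [0.0, 0.992, -0.126, 0.001]
contact_force: [-1.3, 0.7, 4.4]
width: 0.0133
grasp_force: 20.0
t 8.82 p [ 0.5748 -0.3366  0.0799] yaw -14.49 tz [ 0.0016 -0.0011 -1.    ] F [-1.3  0.7  4.4] w 0.0133 gf 20.0 j [ 0.66  0.43 -0.23  1.53  0.1   1.19 -1.41]
plate z 0.0 26 x [0.0157 0.0202] y [-0.001   0.0012  0.0027]
plate z 0.01 16 x [0.0197 0.0202] y [-0.0011  0.0008  0.0028]
plate z 0.02 10 x [0.0198 0.02  ] y [-0.0003  0.0013  0.0029]
plate z 0.03 10 x [0.0198 0.02  ] y [-0.0004  0.0009  0.0022]
plate z 0.04 28 x [0.0177 0.0268] y [-0.0045  0.0001  0.0117]
plate z 0.05 16 x [0.0159 0.0271] y [-0.0068  0.0019  0.0081]
plate z 0.06 7 x [0.0195 0.0258] y [-0.0004  0.0005  0.01  ]
plate z 0.07 94 x [0.0162 0.0294] y [-0.0114  0.0005  0.0107]
blue 773 z [0.0336 0.0385 0.0623]
x 0.015 side -1 27 y [-0.0109 -0.0091 -0.0072]
x 0.015 side 1 19 y [0.0093 0.0109 0.0118]
x 0.02 side -1 28 y [-0.0109 -0.009  -0.0073]
x 0.02 side 1 22 y [0.0092 0.0109 0.0118]
x 0.025 side -1 25 y [-0.0108 -0.009  -0.0065]
x 0.025 side 1 20 y [0.0037 0.01   0.0117]
blue x max 0.0272
```

```bash
python3 -m jog '[[0,0,-0.002,0,0,0,0.5],[0,0,-0.002,0,0,0,0.5],[0,0,-0.002,0,0,0,0.5],[0,0,-0.002,0,0,0,0.5],[0,0,-0.002,0,0,0,0.5],[0,0,-0.002,0,0,0,0.5],[0,0,-0.04,0,0,0,0.5],[0,0,-0.1,0,0,0,0.5],[0,0,-0.17,0,0,0,0.5],[-0.05,0,-0.24,0,0,0,0.5],[-0.12,0,-0.3,0,0,0,0.5],[-0.17,0,-0.3,0,0,0,0.5],[-0.2,0,-0.3,0,0,0,0.5],[-0.2,0,-0.3,0,0,0,0.5],[-0.2,0,-0.3,0,0,0,0.5],[-0.2,0,-0.3,0,0,0,0.5]]'; python3 w.py 6 | grep -v whiteb
python3 - <<'E'
from h import *
im,d=viewer.get_image("side"); im2=viewer.get_image("scene")[0]
a=cv2.resize(im[90:250,220:380],None,fx=2.5,fy=2.5); b=cv2.resize(im2[90:250,130:290],None,fx=2.5,fy=2.5); cv2.imwrite("pics/both1.png",np.hstack([a,b])[:,:,::-1])
E
```

```text
t: 10.2
eef_pos: [0.478, -0.311, 0.2282]
tcp_rot: [-0.0, 0.992, -0.126, 0.0]
contact_force: [0.6, -0.0, -0.0]
width: 0.0438
grasp_force: 0.0
t 10.2 p [ 0.478  -0.311   0.2282] yaw -14.47 tz [ 3.e-04  2.e-04 -1.e+00] F [ 0.6 -0.  -0. ] w 0.0438 gf 0.0 j [ 0.74  0.14 -0.23  1.59  0.03  1.41 -1.32]
yellow 300 px [ 94. 258.] c [ 0.5718 -0.3369] sz [0.013  0.0228] yaw -14.5 z [0.087 0.115 0.117]
yellow 251 px [ 94. 413.] c [ 0.5294 -0.4957] sz [0.0133 0.0293] yaw 59.2 z [0.114 0.116 0.117]
yellow 266 px [140. 258.] c [ 0.5242 -0.3247] sz [0.0113 0.0277] yaw -14.6 z [0.114 0.116 0.117]
yellowtop 278 px [ 93. 258.] c [ 0.572  -0.3369] sz [0.013  0.0225] yaw -14.5 z [0.114 0.115 0.117]
yellowtop 251 px [ 94. 413.] c [ 0.5294 -0.4957] sz [0.0133 0.0293] yaw 59.2 z [0.114 0.116 0.117]
yellowtop 266 px [140. 258.] c [ 0.5242 -0.3247] sz [0.0113 0.0277] yaw -14.6 z [0.114 0.116 0.117]
blue 181 px [  9. 507.] c [ 0.5952 -0.6638] sz [0.0037 0.0329] yaw 23.3 z [0.035 0.04  0.048]
blue 78 px [113. 252.] c [ 0.5579 -0.3251] sz [0.0065 0.0209] yaw -10.7 z [0.038 0.043 0.045]
blue 87 px [113. 264.] c [ 0.5534 -0.3402] sz [0.0067 0.0196] yaw -14.0 z [0.036 0.041 0.045]
blue 1195 px [180.  16.] c [0.5459 0.021 ] sz [0.0051 0.1539] yaw -1.9 z [0.036 0.045 0.059]
blue 104 px [162. 252.] c [ 0.4911 -0.3085] sz [0.0071 0.0285] yaw -14.8 z [0.037 0.043 0.045]
blue 421 px [273.  55.] c [0.403  0.0267] sz [0.0039 0.0568] yaw -2.6 z [0.036 0.049 0.059]
whitetop 235 px [183. 258.] c [ 0.4764 -0.3129] sz [0.0129 0.0228] yaw -14.2 z [0.114 0.115 0.117]
whitetop 830 px [247.  30.] c [ 0.5228 -0.2525] sz [0.0058 0.0189] yaw 80.6 z [0.347 0.349 0.35 ]
whitetop 801 px [248. 483.] c [ 0.4899 -0.3816] sz [0.0067 0.0241] yaw 67.3 z [0.348 0.349 0.351]
whitetop 2551 px [248. 257.] c [ 0.5058 -0.3185] sz [0.0058 0.0521] yaw 75.2 z [0.348 0.349 0.351]
```

View pics/w6.png

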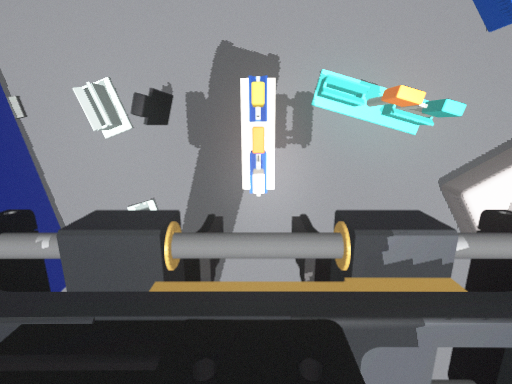

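View pics/both1.png

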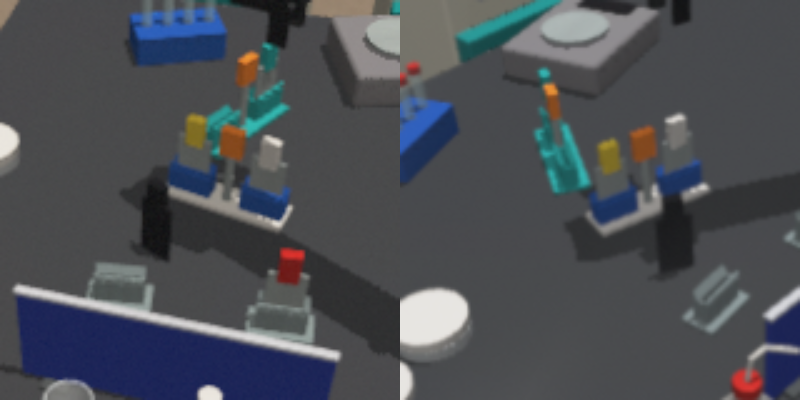

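The yellow grip now stands level with the white one and with the handle (all tops about 0.115), at px (258,93), so the panel is fully home. Next I grasp the handle.

```bash
python3 -m jog '[[0.05,0,0.03,0,0,0,0.5],[0.098,0.001,0.08,0,0,0,0.5],[0.098,0.001,0.15,0,0,0,0.5],[0.098,0.001,0.21,0,0,0,0.5],[0.098,0.001,0.26,0,0,0,0.5],[0.098,0.001,0.285,0,0,0,0.5],[0.098,0.001,0.298,0,0,0,0.5],[0.098,0.001,0.298,0,0,0,0.5],[0.098,0.001,0.298,0,0,0,0],[0.098,0.001,0.298,0,0,0,0],[0.098,0.001,0.298,0,0,0,0],[0.098,0.001,0.298,0,0,0,0],[0.098,0.001,0.298,0,0,0,0],[0.098,0.001,0.298,0,0,0,0],[0.098,0.001,0.298,0,0,0,0],[0.098,0.001,0.298,0,0,0,0],[0.098,0.001,0.298,0,0,0,0]]' 45; python3 -m jog '[[0,0,-0.02,0,0,0,0],[0,0,-0.04,0,0,0,0],[0,0,-0.06,0,0,0,0],[0,0,-0.06,0,0,0,0]]'
```

```text
t: 11.77
eef_pos: [0.5249, -0.3243, 0.0803]
tcp_rot: [0.0, 0.992, -0.126, 0.0]
contact_force: [-2.0, -0.7, 4.8]
width: 0.0117
grasp_force: 45.0
t: 12.1
eef_pos: [0.5259, -0.3245, 0.1119]
tcp_rot: [0.001, 0.992, -0.126, 0.002]
contact_force: [0.8, -0.6, -4.7]
width: 0.0116
grasp_force: 45.0
```

```bash
python3 -m jog '[[0,0,-0.04,0,0,0,0],[0,0,-0.09,0,0,0,0],[0,0,-0.14,0,0,0,0],[0,0,-0.19,0,0,0,0],[0,0,-0.24,0,0,0,0],[0,0,-0.29,0,0,0,0],[0,0,-0.32,0,0,0,0],[0,0,-0.335,0,0,0,0],[0,0,-0.335,0,0,0,0],[0,0,-0.335,0,0,0,0]]';  python3 - <<'E'
from h import *
where(); go([.5237,.12,.28],-12.5);go([.5237,.2955,.28],-10.8)
E
```

```text
t: 12.93
eef_pos: [0.5244, -0.3237, 0.2761]
tcp_rot: [-0.0, 0.992, -0.126, -0.001]
contact_force: [0.6, 0.3, -6.1]
width: 0.0118
grasp_force: 45.0
t 12.93 p [ 0.5244 -0.3237  0.2761] yaw -14.49 tz [-1.e-03  5.e-04 -1.e+00] F [ 0.6  0.3 -6.1] w 0.0118 gf 45.0 j [ 0.7   0.23 -0.24  1.39  0.05  1.52 -1.35]
row [-0.2233 -0.8589 -0.0073] [-0.0001  0.0007 -0.0221] n 10.6
row [-0.3111 -1.1987 -0.0072] [-0.0001  0.0007 -0.041 ] n 14.8
```

```bash
python3 -m jog '[[-0.006,-0.02,-0.01,0,0,-0.002,0],[-0.016,-0.06,-0.01,0,0,-0.004,0],[-0.029,-0.11,-0.01,0,0,-0.006,0],[-0.042,-0.16,-0.01,0,0,-0.008,0],[-0.057,-0.22,-0.01,0,0,-0.01,0],[-0.073,-0.28,-0.01,0,0,-0.012,0],[-0.088,-0.34,-0.01,0,0,-0.014,0],[-0.104,-0.4,-0.01,0,0,-0.016,0],[-0.12,-0.46,-0.01,0,0,-0.02,0],[-0.135,-0.52,-0.01,0,0,-0.024,0],[-0.151,-0.58,-0.01,0,0,-0.028,0],[-0.166,-0.64,-0.01,0,0,-0.032,0],[-0.182,-0.7,-0.01,0,0,-0.036,0],[-0.198,-0.76,-0.01,0,0,-0.041,0],[-0.213,-0.82,-0.01,0,0,-0.041,0],[-0.226,-0.87,-0.01,0,0,-0.041,0],[-0.234,-0.9,-0.01,0,0,-0.041,0],[-0.239,-0.92,-0.01,0,0,-0.041,0],[-0.239,-0.92,-0.01,0,0,-0.041,0],[-0.239,-0.92,-0.01,0,0,-0.041,0]]'
python3 - <<'E'
from h import *
where(); go([.5237,.2955,.28],-10.8)
E
```

```text
t: 14.6
eef_pos: [0.5236, 0.1509, 0.2813]
tcp_rot: [0.001, 0.996, -0.094, -0.001]
contact_force: [0.3, -0.8, -5.0]
width: 0.0118
grasp_force: 45.0
t 14.6 p [0.5236 0.1509 0.2813] yaw -10.77 tz [-0.0013 -0.0013 -1.    ] F [ 0.3 -0.8 -5. ] w 0.0118 gf 45.0 j [ 0.24  0.1  -0.61  1.54  0.06  1.51 -2.14]
row [-0.0538 -0.2843  0.0023] [0.001  0.0007 0.0003] n 3.5
```

```bash
python3 -m jog '[[-0.006,-0.03,0,0,0,0,0],[-0.015,-0.08,0,0,0,0,0],[-0.026,-0.14,0,0,0,0,0],[-0.036,-0.19,0,0,0,0,0],[-0.045,-0.24,0,0,0,0,0],[-0.051,-0.27,0,0,0,0,0],[-0.054,-0.284,0,0,0,0,0],[-0.054,-0.284,0,0,0,0,0],[-0.054,-0.284,0,0,0,0,0],[-0.054,-0.284,0,0,0,0,0]]'
cat > z.py <<'E'
from h import *; import sys
k=sys.argv[1]; where(); s=st(); C=cam("wrist",s); im,d=viewer.get_image("wrist"); cv2.imwrite(f"pics/w{k}.png",im[:,:,::-1])
np.savez(f"pics/w{k}.npz",im=im,d=d)
T=np.array(viewer.get_calibration("wrist")["T_tool_cam"]); Ct=(C[0],C[1],T[:3,:3],T[:3,3])
V,U=np.nonzero(d>0); P=atdepth(C,np.c_[U,V],d[V,U]); Q=atdepth(Ct,np.c_[U,V],d[V,U])
hsv=cv2.cvtColor(im,cv2.COLOR_RGB2HSV).astype(int)[V,U]
m=(abs(P[:,2]-.075)<.005); print("rim pts",m.sum(),np.percentile(P[m],[1,99],axis=0).round(3))
r=cv2.minAreaRect(P[m][:,:2].astype(np.float32)); print("rim rect",r)
R2=Q[m]; print("rim rect tool",cv2.minAreaRect(R2[:,:2].astype(np.float32)))
# rack tops in tool: handle/yellow
y=(hsv[:,0]>3)&(hsv[:,0]<36)&(hsv[:,1]>80)&(abs(Q[:,1])<.03)&(Q[:,0]>.03)&(Q[:,0]<.08)&(Q[:,2]<.01)
print("yellow tool",y.sum(),np.percentile(Q[y],[2,50,98],axis=0).round(4))
b=(hsv[:,1]<70)&(hsv[:,2]>130)&(abs(Q[:,1])<.04)&(Q[:,0]>0.02)&(Q[:,0]<.1)&(Q[:,2]>.06)&(Q[:,2]<.09)
q=Q[b]; print("base",len(q)); 
if len(q)>20: print(cv2.minAreaRect(q[:,:2].astype(np.float32)), np.linalg.lstsq(np.c_[q[:,:2],np.ones(len(q))],q[:,2],rcond=None)[0].round(4), np.percentile(q[:,0],[1,99]).round(4))
E
python3 z.py 7
```

```text
t: 15.43
eef_pos: [0.5253, 0.2929, 0.2818]
tcp_rot: [0.001, 0.995, -0.096, 0.0]
contact_force: [-0.2, 0.0, -5.1]
width: 0.0115
grasp_force: 45.0
t 15.43 p [0.5253 0.2929 0.2818] yaw -11.01 tz [ 3.0e-04 -2.4e-03 -1.0e+00] F [-0.2  0.  -5.1] w 0.0115 gf 45.0 j [ 0.02  0.26 -0.7   1.41  0.17  1.54 -2.44]
rim pts 6187 [[0.403 0.023 0.07 ]
 [0.68  0.362 0.08 ]]
rim rect ((0.5427676439285278, 0.19612427055835724), (0.33864662051200867, 0.31834080815315247), 87.1664047241211)
rim rect tool ((0.0354732871055603, 0.09120737016201019), (0.33863720297813416, 0.31834039092063904), 81.81229400634766)
yellow tool 1242 [[ 0.0308 -0.0102 -0.1247]
 [ 0.0454  0.0025 -0.0355]
 [ 0.0605  0.0108 -0.0313]]
base 1397
((0.05091707780957222, 0.0008763186633586884), (0.04985552653670311, 0.061774253845214844), 89.91334533691406) [-0.0039 -0.0032  0.0749] [0.0202 0.0817]
```

View pics/w7.png

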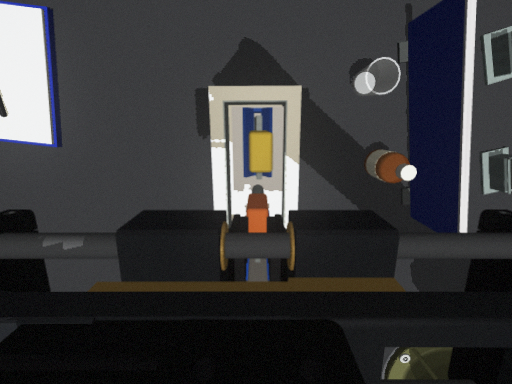

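The loaded rack hangs square, with its base at columns 245 to 290. Behind it is the basin rim, columns 210 to 300 with its far edge at row 87. Next I measure the basin against the rack in the tool frame.

```bash
cat > v.py <<'E'
from h import *; import sys
f=np.load(f"pics/w{sys.argv[1]}.npz"); d=f["d"]; T=np.array(viewer.get_calibration("wrist")["T_tool_cam"]); K,k1,_,_=cam("wrist"); C=(K,k1,T[:3,:3],T[:3,3])
V,U=np.nonzero(d>0); Q=atdepth(C,np.c_[U,V],d[V,U]); zr=float(sys.argv[2])
m=(abs(Q[:,2]-zr)<.006)&(abs(Q[:,1])<.1)&(abs(Q[:,0])<.16); q=Q[m]; print(len(q),"z",np.median(q[:,2]).round(4))
E=[]
for x0 in np.arange(.01,.13,.01):
    w=q[abs(q[:,0]-x0)<.004]; L=w[w[:,1]<0][:,1]; R=w[w[:,1]>0][:,1]
    if len(L)>5 and len(R)>5: print("x",x0.round(3),"L",np.percentile(L,[1,99]).round(4),"R",np.percentile(R,[1,99]).round(4),"mid",round((np.percentile(L,1)+np.percentile(R,99))/2,4)); E.append((x0,np.percentile(L,1),np.percentile(R,99)))
E=np.array(E); E=E[abs(E[:,2]-E[:,1]-.13)<.006]
print("edge slopes deg",[np.degrees(np.arctan(np.polyfit(E[:,0],E[:,i],1)[0])).round(2) for i in (1,2)])
for y0 in (-.05,-.03,0,.03,.05):
    w=q[(abs(q[:,1]-y0)<.006)&(q[:,0]>.03)]; print("y",y0,len(w),np.percentile(w[:,0],[1,99]).round(4) if len(w) else "")
E
python3 v.py 7 .207
```

```text
4831 z 0.2072
x 0.01 L [-0.0664 -0.0453] R [0.0422 0.0633] mid -0.0016
x 0.02 L [-0.066  -0.0451] R [0.042  0.0629] mid -0.0016
x 0.03 L [-0.0657 -0.0451] R [0.0418 0.0626] mid -0.0015
x 0.04 L [-0.0665 -0.045 ] R [0.0418 0.0622] mid -0.0022
x 0.05 L [-0.0663 -0.0455] R [0.0416 0.0634] mid -0.0015
x 0.06 L [-0.066  -0.0454] R [0.0416 0.063 ] mid -0.0015
x 0.07 L [-0.0667 -0.0453] R [0.0419 0.0626] mid -0.0021
x 0.08 L [-0.0665 -0.0453] R [0.042 0.062] mid -0.0022
x 0.09 L [-0.0661 -0.0457] R [0.0416 0.0617] mid -0.0022
x 0.1 L [-0.0683 -0.0007] R [0.0007 0.0627] mid -0.0028
x 0.11 L [-0.0677 -0.0007] R [0.0007 0.0623] mid -0.0027
x 0.12 L [-0.0669 -0.0014] R [0.0016 0.062 ] mid -0.0024
edge slopes deg [np.float64(-0.76), np.float64(-0.51)]
y -0.05 511 [0.031  0.1165]
y -0.03 142 [0.0966 0.1166]
y 0 128 [0.0966 0.1166]
y 0.03 147 [0.0966 0.118 ]
y 0.05 540 [0.031  0.1177]
```

```bash
python3 -m jog '[[-0.003,-0.003,0.01,0,0,-0.002,0],[-0.006,-0.005,0.03,0,0,-0.004,0],[-0.006,-0.005,0.055,0,0,-0.004,0],[-0.006,-0.005,0.08,0,0,-0.004,0],[-0.006,-0.005,0.105,0,0,-0.004,0],[-0.006,-0.005,0.125,0,0,-0.004,0],[-0.006,-0.005,0.14,0,0,-0.004,0],[-0.006,-0.005,0.15,0,0,-0.004,0],[-0.006,-0.005,0.15,0,0,-0.004,0],[-0.006,-0.005,0.15,0,0,-0.004,0],[-0.006,-0.005,0.15,0,0,-0.004,0]]'; python3 z.py 8; python3 v.py 8 .132
```

```text
t: 16.4
eef_pos: [0.5221, 0.2993, 0.2078]
tcp_rot: [-0.0, 0.996, -0.091, 0.001]
contact_force: [-0.2, -0.1, -5.0]
width: 0.0119
grasp_force: 45.0
t 16.4 p [0.5221 0.2993 0.2078] yaw -10.44 tz [ 1.1e-03  6.0e-04 -1.0e+00] F [-0.2 -0.1 -5. ] w 0.0119 gf 45.0 j [ 0.02  0.28 -0.7   1.53  0.18  1.4  -2.45]
rim pts 8841 [[0.425 0.024 0.07 ]
 [0.656 0.359 0.08 ]]
rim rect ((0.5437430739402771, 0.19491472840309143), (0.3356388807296753, 0.26613306999206543), 86.97900390625)
rim rect tool ((0.04006513953208923, 0.09885697811841965), (0.335641086101532, 0.2661323845386505), 82.58271789550781)
yellow tool 1373 [[ 0.0306 -0.0102 -0.1244]
 [ 0.0461  0.0068 -0.0348]
 [ 0.0605  0.0143 -0.0052]]
base 1030
((0.0504884235560894, 0.00033262185752391815), (0.049946580082178116, 0.06085547059774399), 89.89308166503906) [0.002  0.0024 0.0749] [0.021  0.0809]
6666 z 0.1332
x 0.01 L [-0.0596 -0.0388] R [0.0482 0.0692] mid 0.0048
x 0.02 L [-0.0603 -0.0388] R [0.0481 0.0687] mid 0.0042
x 0.03 L [-0.0601 -0.0391] R [0.0482 0.0695] mid 0.0047
x 0.04 L [-0.0596 -0.0388] R [0.0481 0.069 ] mid 0.0047
x 0.05 L [-0.0601 -0.0387] R [0.0482 0.0696] mid 0.0048
x 0.06 L [-0.0596 -0.0385] R [0.0482 0.0691] mid 0.0047
x 0.07 L [-0.0594 -0.0386] R [0.0484 0.0697] mid 0.0052
x 0.08 L [-0.0606 -0.0388] R [0.0482 0.0693] mid 0.0043
x 0.09 L [-0.0606 -0.0386] R [0.0484 0.0699] mid 0.0046
x 0.1 L [-0.0602 -0.0006] R [0.0008 0.0692] mid 0.0045
x 0.11 L [-0.0607 -0.0006] R [0.0006 0.0694] mid 0.0043
x 0.12 L [-0.0602 -0.0006] R [0.0006 0.0689] mid 0.0043
edge slopes deg [np.float64(-0.34), np.float64(0.09)]
y -0.05 849 [0.0312 0.1217]
y -0.03 228 [0.1006 0.122 ]
y 0 209 [0.1005 0.1219]
y 0.03 218 [0.1004 0.1209]
y 0.05 648 [0.0312 0.1207]
```

Run:
```python
from h import *
for i in range(8):
    viewer.get_image("wrist"); s=st(); M=Rq(s["tcp_rot"]).as_matrix(); print(round(s["t"],2),np.round(s["eef_pos"],4),M[:2,2].round(4),np.round(s["qvel"],3))
```

```text
16.5 [0.5221 0.2993 0.2078] [0.0013 0.0006] [ 0.    -0.001 -0.001  0.003 -0.001  0.001 -0.001]
16.55 [0.522  0.2992 0.2078] [0.0012 0.0005] [-0.001  0.001 -0.001  0.003 -0.001 -0.    -0.002]
16.6 [0.522  0.2991 0.2076] [0.001  0.0003] [-0.001  0.001  0.002  0.004 -0.001 -0.002 -0.002]
16.65 [0.5219 0.2991 0.2075] [0.0007 0.0002] [-0.001  0.001  0.002  0.004  0.001  0.001  0.001]
16.7 [0.5218 0.299  0.2073] [0.0005 0.0001] [-0.001  0.002 -0.     0.002  0.001  0.002 -0.001]
16.75 [0.5218 0.299  0.2072] [0.0004 0.    ] [-0.     0.001  0.001  0.001  0.    -0.001 -0.001]
16.8 [0.5217 0.299  0.2072] [ 0.0003 -0.    ] [ 0.002  0.002  0.001 -0.     0.001 -0.001  0.   ]
16.85 [0.5217 0.2989 0.2071] [ 0.0001 -0.0001] [ 0.     0.001  0.002  0.002  0.001 -0.001 -0.001]
```

```bash
python3 z.py 9|grep -v rim; python3 v.py 9 .132 | grep -v "x 0.0[1-6]"
```

```text
t 16.85 p [0.5217 0.2989 0.2071] yaw -10.44 tz [ 1.e-04 -1.e-04 -1.e+00] F [ 0.3  0.3 -5.4] w 0.0121 gf 45.0 j [ 0.02  0.28 -0.7   1.53  0.18  1.4  -2.45]
 [0.655 0.359 0.08 ]]
yellow tool 1374 [[ 0.0307 -0.0102 -0.1244]
 [ 0.046   0.0068 -0.0348]
 [ 0.0605  0.0145 -0.0043]]
base 1034
((0.05049535632133484, 0.0006883442401885986), (0.05014945939183235, 0.06084468960762024), 89.84263610839844) [ 0.0028 -0.0012  0.0749] [0.021  0.0809]
6754 z 0.1325
x 0.07 L [-0.0603 -0.0391] R [0.0477 0.0685] mid 0.0041
x 0.08 L [-0.0605 -0.039 ] R [0.0477 0.0692] mid 0.0043
x 0.09 L [-0.0618 -0.0391] R [0.0477 0.0686] mid 0.0034
x 0.1 L [-0.0612 -0.0006] R [0.0008 0.069 ] mid 0.0039
x 0.11 L [-0.0605 -0.0006] R [0.0006 0.0685] mid 0.004
x 0.12 L [-0.0611 -0.0006] R [0.0006 0.0691] mid 0.004
edge slopes deg [np.float64(-0.39), np.float64(-0.0)]
y -0.05 853 [0.0307 0.1215]
y -0.03 226 [0.101  0.1218]
y 0 209 [0.1008 0.1218]
y 0.03 229 [0.1008 0.1218]
y 0.05 698 [0.0313 0.1216]
```

```bash
python3 -m jog '[[0.002,0.004,0.01,0,0,0,0],[0.0036,0.0074,0.025,0,0,0,0],[0.0036,0.0074,0.04,0,0,0,0],[0.0036,0.0074,0.054,0,0,0,0],[0.0036,0.0074,0.06,0,0,0,0],[0.0036,0.0074,0.0635,0,0,0,0],[0.0036,0.0074,0.0635,0,0,0,0],[0.0036,0.0074,0.0635,0,0,0,0],[0.0036,0.0074,0.0635,0,0,0,0],[0.0036,0.0074,0.0635,0,0,0,0],[0.0036,0.0074,0.0635,0,0,0,0],[0.0036,0.0074,0.0635,0,0,0,0],[0.0036,0.0074,0.0635,0,0,0,0],[0.0036,0.0074,0.0635,0,0,0,0]]'; python3 z.py 10|grep -v rim; python3 v.py 10 .101 | grep -v "x 0.0[1-6]"
python3 - <<'E'
from h import *
im=viewer.get_image("side")[0]; im2=viewer.get_image("scene")[0]
a=cv2.resize(im[200:360,180:340],None,fx=2.5,fy=2.5); b=cv2.resize(im2[150:310,340:500],None,fx=2.5,fy=2.5); cv2.imwrite("pics/both2.png",np.hstack([a,b])[:,:,::-1])
E
```

```text
t: 18.07
eef_pos: [0.5228, 0.295, 0.1753]
tcp_rot: [0.0, 0.996, -0.091, 0.0]
contact_force: [1.2, 1.1, -4.5]
width: 0.0117
grasp_force: 45.0
t 18.07 p [0.5228 0.295  0.1753] yaw -10.44 tz [ 2.e-04 -1.e-04 -1.e+00] F [ 1.2  1.1 -4.5] w 0.0117 gf 45.0 j [ 0.02  0.29 -0.7   1.58  0.19  1.34 -2.45]
 [0.649 0.357 0.079]]
yellow tool 1363 [[ 0.0307 -0.0101 -0.1245]
 [ 0.0461  0.0068 -0.0347]
 [ 0.0605  0.0144 -0.0045]]
base 1029
((0.050528306514024734, 0.0006320029497146606), (0.05009209364652634, 0.06081052124500275), 89.82144927978516) [ 0.0024 -0.0007  0.0749] [0.0211 0.0808]
7857 z 0.1007
x 0.07 L [-0.0651 -0.0429] R [0.0439 0.0651] mid 0.0
x 0.08 L [-0.0655 -0.0428] R [0.044  0.0653] mid -0.0001
x 0.09 L [-0.0648 -0.0428] R [0.0439 0.065 ] mid 0.0001
x 0.1 L [-0.0649 -0.0005] R [0.0005 0.0653] mid 0.0002
x 0.11 L [-0.0647 -0.0005] R [0.0005 0.0646] mid -0.0001
x 0.12 L [-0.0644 -0.0005] R [0.0005 0.0651] mid 0.0003
edge slopes deg [np.float64(-0.4), np.float64(0.07)]
y -0.05 1010 [0.0305 0.1198]
y -0.03 265 [0.0991 0.1201]
y 0 275 [0.099  0.1201]
y 0.03 266 [0.0989 0.12  ]
y 0.05 1034 [0.0306 0.1194]
```

View pics/both2.png

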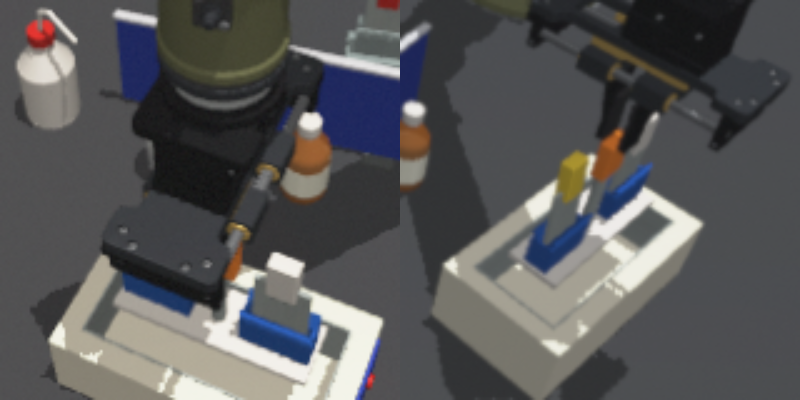

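Both side views show the loaded rack hanging level and centred inside the basin's outline, clear of the rim. The measured offset is under 1 mm, the yaw error under 0.5° and the gap about 2 cm.

```bash
python3 -m jog '[[0,0,0,0,0,0,0],[0,0,0,0,0,0,0],[0,0,0,0,0,0,0],[0,0,0,0,0,0,0]]'; python3 -c "
from bench import bot; print(bot.close_job())"
```

```text
t: 18.55
eef_pos: [0.5228, 0.295, 0.1753]
tcp_rot: [0.0, 0.996, -0.091, 0.0]
contact_force: [-0.1, -0.7, -5.6]
width: 0.0118
grasp_force: 45.0
the job is handed in; nothing more can be done
None
```

The yellow-gripped panel sits fully home in the rack, and the rack is held still, level and centred about 2 cm above the basin rim; the job was handed in at 18.6 s, with no verdict returned.

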